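# Open a new album and rub down its hinge

## Task

The album on the bench is freshly bound: pick up the folder, lever the front cover up by its overhanging edge with the blade and swing it right over until it lies flat on the plywood board. Then rub down the red hinge strip: set the blade's tip on the strip's far end and draw it slowly along the middle to the near end in one unbroken stroke, with an even pressure of about 6 N. Lay the folder flat on the bench beside the album, leaving the cover open; keep the gripper itself off the album and do not disturb the jar, tape roll and weight.

Things in the scene. Friction and masses are not known exactly. Their poses are not given: they have to be found in the camera images.
- folder_grip (a point): Folder (binder's rubbing tool), flat on the bench: beech handle 100 long x 22 wide x 16 mm thick, brass band in front, red butt; then a white blade. 160 mm overall, about 70 g. This is the point to hold it, across the 22 mm width: middle of the handle's width and thickness (8 mm over the bench), 20 mm behind the handle's front end, 80 mm behind the blade's tip. +x points to the tip, +z up.
- folder_tip (a point): Middle of the end of the folder's white nylon blade, 80 mm ahead of folder_grip along +x. The blade is 60 mm long, 4 mm thick, at half the handle's height, 18 mm wide narrowing to 14 mm; its end is a straight 14 mm edge rounded to 2 mm radius.
- folder: The whole folder; its origin lies 8 mm beneath folder_grip, same axes.
- book: Album, fixed, front cover up. Origin: on the bench under its middle; +x to the head (end far from the robot), +y to the spine, z up. Rigid white block of leaves, 194 mm along x, top 31 mm over the bench, its fore-edge an upright hard face at y = -75 mm. The cover lies on it and overhangs the fore-edge by 7 mm. Cover's hinge line: along x at y = +79 mm, 31 mm up. Origin does not move.
- cover_lip (a point): Middle of the lower edge of the front cover's free side (at y = -82 mm of the album when shut), 161 mm from the hinge line; moves with the cover. The cover is a rigid blue board 3 mm thick, 206 mm long; shut, its underside is 31 mm over the bench, and under the 7 mm overhang is free space down to the 3 mm back board.
- cover (a joint): Opening of the front cover about its hinge line, rad: 0 shut, 1.57 upright, 3.14 open flat. 110 g, turns easily, damped: let go before upright it falls shut, past upright it sinks in 1 to 3 s to lie flat.
- board_top (a point): Middle of the top of the plywood board, fixed beside the album's spine: 230 x 175 mm, 27.5 mm high. The opened cover lies on it, its inner face then level with the leaves, 31 mm over the bench.
- strip: Red hinge strip between leaves and cover, 192 mm along x, 28 mm wide, hidden until the cover is open. Origin: middle of its underside, at album x = 0, y = +65 mm; its top, 4 mm above, is level with the leaves, 31 mm over the bench. Axes as the album's: +x is the far end, the stroke goes towards -x. Springy: it gives 1 mm for each 2.5 N (8 mm at most) and comes back.
- glue_jar: Bystander: white jar with green lid, 64 mm wide, 85 mm high; origin at its foot.
- tape_roll: Bystander: brown roll of tape lying flat, 96 mm across, 48 mm high; origin at its foot.
- weight: Bystander: brass weight with a knob, 56 mm wide, 66 mm high, 0.9 kg; origin at its foot.

How it is judged:
On the way, in this order (a step that is already met when the one before it is completed fails the run):
1. the cover is lifted by the blade (0.2 to 1.2 rad open, the folder touching it) (value of joint cover between 0.2 and 1.2 rad and contact force between folder and book above 0.1 N), for 0.1 s.
2. the cover lies open flat (over 3.0 rad) (value of joint cover above 3 rad), for 0.2 s.
3. the blade's tip presses on the far end of the strip (within 30 mm of its end and 10 mm of its middle line, 2 to 15 N) (x of folder_tip in the frame of strip between 0.066 and 0.1 m and y of folder_tip in the frame of strip between -0.01 and 0.01 m and contact force between folder and strip between 2 and 15 N), for 0.1 s.
4. the stroke runs on through the far part (66 to 25 mm from the middle), pressing with 2 to 15 N for 0.3 s without a break (x of folder_tip in the frame of strip between 0.025 and 0.066 m and y of folder_tip in the frame of strip between -0.01 and 0.01 m and contact force between folder and strip between 2 and 15 N), for 0.3 s.
5. the stroke runs on through the middle (25 mm to either side), likewise (x of folder_tip in the frame of strip between -0.025 and 0.025 m and y of folder_tip in the frame of strip between -0.01 and 0.01 m and contact force between folder and strip between 2 and 15 N), for 0.3 s.
6. the stroke runs on through the near part, likewise (x of folder_tip in the frame of strip between -0.066 and -0.025 m and y of folder_tip in the frame of strip between -0.01 and 0.01 m and contact force between folder and strip between 2 and 15 N), for 0.3 s.
7. the stroke reaches the near end of the strip (last 30 mm), still pressing with 2 to 15 N (x of folder_tip in the frame of strip between -0.1 and -0.066 m and y of folder_tip in the frame of strip between -0.01 and 0.01 m and contact force between folder and strip between 2 and 15 N), for 0.1 s.
At the end, for the whole second after the job is handed in: The cover lies open flat (over 3.0 rad) and the folder lies flat (within 0.15 rad, its grip point under 14 mm) and at rest on the bench, not touching the album or its board; the far-to-near stroke has been made (value of joint cover above 3 rad and height (world z) of folder_grip below 0.014 m and angle between folder's own z axis and vertical below 0.15 rad and linear speed of folder below 0.02 m/s and contact force between folder and book below 0.05 N).
It fails at once if the strip is pressed with more than 22 N (contact force between folder and strip above 22 N).
It fails at once if the blade is lifted off (or set down) in the middle of the stroke: tip 4 to 12 mm above the strip within 50 mm of its middle, with the cover open (value of joint cover above 2.8 rad and x of folder_tip in the frame of strip between -0.05 and 0.05 m and y of folder_tip in the frame of strip between -0.012 and 0.012 m and z of folder_tip in the frame of strip between 0.01 and 0.018 m).
It fails at once if the gripper or arm pushes on the album with more than 1 N (contact force between any of the fingers, the arm and book above 1 N).
It fails at once if the jar, tape roll or weight is shifted by more than 15 mm (distance of any of glue_jar, tape_roll, weight from where it was at the start of the episode above 0.015 m).
It also fails if it takes over 67 s, if anything falls off the work surface, if the arm or the gripper's body presses on something with over 40 N, if the wrist force passes 120 N, or if a joint passes its speed limit or range.

## Robot

A 6-joint arm with a two-finger parallel gripper is mounted at the origin on the work surface. World frame = base frame: x ahead of the robot, y to its left, z up, the work surface at z = 0. Lengths are in m, angles in rad, forces in N, time in s.
With the tool pointing down it reaches from about 0.35 to 0.775 m from the base axis. Payload 5.5 kg.
Tool frame: the origin (TCP) lies at the very end of the fingers, on their centre line; the grasp point (between the pads) lies 19 mm behind it; z points along the fingers, y is the line along which they close (so a half turn about z gives the same grasp; the last joint's range is limited). The gripper opens to 85 mm and grips with 20 to 120 N. Pads are 22 mm wide; open, the fingers measure 114 mm over their backs; the gripper's body (76 mm by 85 mm) begins 54 mm behind the grasp point. The pads swing forward as they close: fully open they stand 13 mm farther back than shut.
Start: joints at [-1.413, 0.313, 0.046, 1.304, 0, 1.431], TCP at [0.169, -0.55, 0.231] pointing down, gripper open.
Joint ranges: [-2.76, 2.76], [-0.86, 1.69], [-1.03, 1.26], [-2.2, 2.34], [-1.47, 1.5], [-3.14, 3.14]. Speed limits (rad/s): [2.57, 2.57, 3.14, 3.14, 3.14, 3.14].

## Interface

Orientations are given as a unit quaternion [w, x, y, z].
In Python, from workcell import env gives the robot as it stands. The module is installed in compiled form; this text tells all that it offers.
- The arm moves only by the tool jog_arm, never from a script. Its arguments are lists of equal length, an entry for each row: "gripper": the opening, from 0 (shut) to 1 (fully open); "offset": the shift along the world's x, y, z in cm, a list of three; "twist": the turn about the world's z in degrees. In form: {"gripper": [gripper, ...], "offset": [[dx, dy, dz], ...], "twist": [twist, ...]}. A call has exactly 8 rows; each row is the pose to reach, as a shift and turn from the pose commanded when the call began; what a row does not reach only later rows make up. A row lasts 1/8 s, in which the tool goes at most 62.5 mm and 10.7 degrees, less where a joint would pass 70% of its speed; a pose out of reach is approached as far as the arm can. A call with a gripper value outside its range is refused whole. The fingers move at their own pace and stop on an object; "squeeze" is the grip in N (left out, the last holds). Time passes only in rows, so rows that repeat a pose let the fingers close, or fill a call up. It gives the time, the measured TCP pose, the force, the opening and the grip force at its end, in the units of the state.
- env.get_state(): the state, without advancing time (a new reading comes with each control period).
- env.read_camera(name): name is "scene" or "top"; returns a dict with "image" (420x560x3 uint8, red, green, blue), "z_map" (420x560 float32, m along the optical axis (not along the pixel's ray), 0 where there is no reading), "fovy" (degrees; the focal length in pixels is half the picture's height over the tangent of half this angle, whatever the lens; pixels are square), "cx", "cy" (the principal point, pixels), "distortion" ([k1, k2, p1, p2, k3] as OpenCV has them; the pictures are not rectified), "cam_to_world" (4x4, takes a point from camera to world coordinates). Camera axes: x right, y up, looking along -z (the intrinsics and any distortion apply to the point x, -y, -z); pixel columns grow to the right and rows downward; lengths in m; the calibration is good to about 2 mm. A picture is of the moment at which its call begins.
- env.hand_in(): hands the job in; it is judged then, once.
The state is a dict: "clock": time; "joint_pos": joint angles; "qvel": joint speeds; "tau": joint torques, N m; "tcp_pos": TCP position; "orientation": TCP orientation; "wrist_force": force on the tool from outside, world axes, zero at the start; "ft_torque": the same for the moment, N m; "finger_gap": finger opening in m; "grip_force": force on a finger pad.
Only numpy, scipy, OpenCV 4.12 (cv2) and the standard library are available. Lean on these libraries where they do the work, as an engineer would, in place of code of your own. Each camera call takes 0.05 s, during which the arm holds its last target. There are 200 camera calls.

## Working session

There is one attempt and no reset: what is moved stays moved. The work goes in short steps, Python scripts to look and compute and a tool call to move; the robot and the scene stay as the last step left them, time stands still between calls to the robot, and variables do not carry over. Pictures are saved under pics/ and viewed, at most 10 in all, crops included, and the job is handed in when it is done.

Besides the shell and the picture viewer there is one more tool, called after "Call:" as name([rows], argument=value, ...), one row to a line, values as JSON. jog_arm: Moves the arm, as the interface text tells. Its arguments: {"type":"object","properties":{"gripper":{"type":"array"},"offset":{"type":"array"},"twist":{"type":"array"},"squeeze":{"type":"number"}},"required":["gripper","offset","twist"]}

```bash
mkdir -p pics; cat > h.py <<'E'
import numpy as np, cv2
from workcell import env
def cam(n):
    c=env.read_camera(n); im=c["image"]; H,W=im.shape[:2]
    f=H/2/np.tan(np.radians(c["fovy"])/2)
    K=np.array([[f,0,c["cx"]],[0,f,c["cy"]],[0,0,1]]); return c,K
def rays(c,K,px):
    px=np.asarray(px,float).reshape(-1,1,2)
    n=cv2.undistortPoints(px,K,np.array(c["distortion"],float)).reshape(-1,2)
    d=np.c_[n[:,0],-n[:,1],-np.ones(len(n))]; T=np.array(c["cam_to_world"])
    return T[:3,3],d@T[:3,:3].T   # d has unit depth
def onplane(c,K,px,z):
    o,d=rays(c,K,px); return o+d*((z-o[2])/d[:,2])[:,None]
def bydepth(c,K,px):
    o,d=rays(c,K,px); p=np.asarray(px,int).reshape(-1,2)
    return o+d*c["z_map"][p[:,1],p[:,0]][:,None]
def cloud(c,K):
    H,W=c["z_map"].shape; v,u=np.mgrid[:H,:W]
    return bydepth(c,K,np.c_[u.ravel(),v.ravel()]).reshape(H,W,3)
E
python3 - <<'E'
from h import *
for n in("top","scene"):
    c,K=cam(n); cv2.imwrite(f"pics/{n}0.png",c["image"][:,:,::-1]); print(n,np.round(c["cam_to_world"],3).tolist(),c["fovy"],c["distortion"])
s=env.get_state(); print(s)
E
```

```text
top [[0.007, 0.99, -0.143, 0.454], [-1.0, 0.004, -0.02, 0.035], [-0.019, 0.143, 0.989, 1.1], [0.0, 0.0, 0.0, 1.0]] 49.13040232998768 [-0.10874413  0.          0.          0.          0.        ]
scene [[0.795, -0.531, 0.292, 0.925], [0.606, 0.689, -0.398, -0.422], [0.01, 0.494, 0.87, 1.031], [0.0, 0.0, 0.0, 1.0]] 50.613316010915426 [0.00152327 0.         0.         0.         0.        ]
{'clock': 0.1, 'joint_pos': array([-1.41258521e+00,  3.13950777e-01,  4.51382034e-02,  1.30360538e+00,
       -4.39626386e-06,  1.43119427e+00]), 'qvel': array([-0.00027039,  0.00013478,  0.00289596, -0.00068465, -0.00128164,
       -0.00112009]), 'tau': array([ 2.71560151e-03, -4.81727242e+01,  2.99242562e+01,  1.27678982e-02,
        4.14682603e-06, -9.65969576e-06]), 'tcp_pos': array([ 0.16864159, -0.54925828,  0.2305022 ]), 'orientation': array([-8.10755671e-04,  9.88933559e-01,  1.48356864e-01, -9.74214626e-06]), 'wrist_force': array([ 0.03743062, -0.10406808, -0.55464393]), 'ft_torque': array([ 0.01341155, -0.03373107, -0.05259452]), 'grip_force': 0.0, 'finger_gap': 0.08555650272694378}
```

View pics/top0.png

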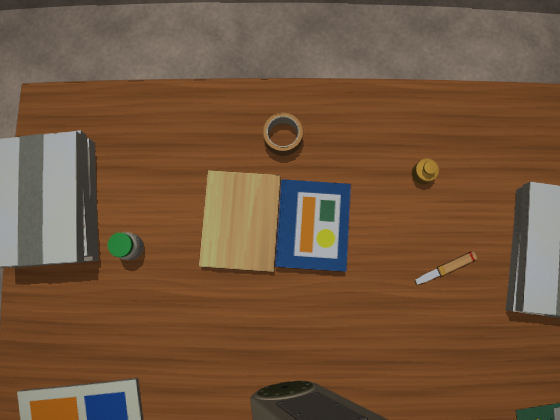

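View pics/scene0.png

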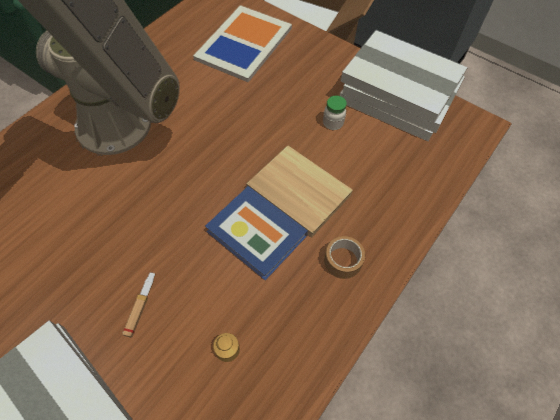

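The top view shows the album (centre about 313,225) with its fore-edge to the right (world -y). The board is at 240,222, the folder runs from tip (417,282) to butt (475,256), and the jar, roll and weight are clear of it. The scene view agrees. Next I'll measure these by ray casting.

```bash
python3 - <<'E'
from h import *
def big(m):
    n,l,st,ce=cv2.connectedComponentsWithStats(m.astype(np.uint8)); i=1+np.argmax(st[1:,4]); return l==i
for n in("top","scene"):
    c,K=cam(n); P=cloud(c,K); im=c["image"]; hsv=cv2.cvtColor(im,cv2.COLOR_RGB2HSV)
    X,Y,Z=P[...,0],P[...,1],P[...,2]
    # blue cover (fill holes via contour)
    m=(hsv[...,0]>100)&(hsv[...,0]<130)&(hsv[...,1]>120)&(X>.33)&(abs(Y)<.3)
    ct=max(cv2.findContours(m.astype(np.uint8),0,1)[0],key=cv2.contourArea)
    r=onplane(c,K,ct.reshape(-1,2),.034)
    # top face only: depth-based
    zz=bydepth(c,K,ct.reshape(-1,2))[:,2]
    q=r[zz>.029][:,:2].astype(np.float32); rr=cv2.minAreaRect(q); print(n,"cover",rr,np.round(cv2.boxPoints(rr),4).tolist(), "zmed",np.median(Z[m]))
    # white-label / others
    # folder: within region off bench, or by colour
    reg=(Y<-.15)&(Y>-.45)&(X>.2)&(X<.6)&(Z<.04)
    white=big(reg&(hsv[...,1]<60)&(hsv[...,2]>120))
    red=big(reg&((hsv[...,0]<6)|(hsv[...,0]>174))&(hsv[...,1]>170)&(hsv[...,2]>110))
    fold=reg&(Z>.005)
    for nm,mk,z in(("white",white,.010),("red",red,.012)):
        v,u=np.nonzero(mk); p=onplane(c,K,np.c_[u,v],z); print(nm,len(u),p.mean(0).round(4),"z",np.median(Z[mk]).round(4),cv2.minAreaRect(p[:,:2].astype(np.float32)))
    fm=big(fold); v,u=np.nonzero(fm); p=onplane(c,K,np.c_[u,v],.014)[:,:2]
    print("fold",len(u),p.mean(0).round(4),cv2.minAreaRect(p.astype(np.float32)))
    for nm,mk in (("board",(Z>.022)&(Z<.030)&(Y>.0)&(Y<.35)&(X>.3)&(X<.62)),("roll",(Z>.043)&(Z<.055)&(X>.6)&(abs(Y)<.25)),("weight",(Z>.02)&(Z<.08)&(X>.5)&(Y<-.2)&(Y>-.4)),("jar",(Z>.078)&(Z<.09)&(Y>.2)&(Y<.6)&(X<.6)&(X>.3))):
        if mk.sum()>5:
            mk=big(mk); print(nm,mk.sum(),cv2.minAreaRect(P[mk][:,:2].astype(np.float32)))
E
```

```text
top cover ((0.568187952041626, -0.025111816823482513), (0.16222287714481354, 0.2047523707151413), 86.46700286865234) [[0.460999995470047, -0.0997999981045723], [0.6654000282287598, -0.11240000277757645], [0.6754000186920166, 0.0494999997317791], [0.47099998593330383, 0.062199998646974564]] zmed 0.03349870715728431
white 172 [ 0.4482 -0.2981  0.01  ] z 0.0098 ((0.4472408592700958, -0.29636311531066895), (0.017809975892305374, 0.058463599532842636), 25.403589248657227)
red 11 [ 0.4956 -0.4061  0.012 ] z 0.0161 ((0.4948350191116333, -0.40640291571617126), (0.017992133274674416, 0.0032395559828728437), 20.298263549804688)
fold 587 [ 0.4698 -0.3459] ((0.4686680734157562, -0.3409591317176819), (0.02608010731637478, 0.1596776247024536), 24.154027938842773)
board 4501 ((0.5447354912757874, 0.1492500752210617), (0.17622247338294983, 0.16096284985542297), 86.4961929321289)
roll 528 ((0.7891979217529297, 0.04678358510136604), (0.09611707925796509, 0.09315983206033707), 0.5776985883712769)
weight 450 ((0.6996980905532837, -0.296229749917984), (0.0543355792760849, 0.05312816798686981), 81.7635726
[... 660 characters left out ...]
16748, -0.4034487307071686), (0.019571829587221146, 0.003223083447664976), 23.867345809936523)
fold 585 [ 0.4766 -0.3518] ((0.4726448059082031, -0.3424000144004822), (0.024836068972945213, 0.15818655490875244), 23.837350845336914)
board 2905 ((0.5455974340438843, 0.14476168155670166), (0.18578758835792542, 0.16010595858097076), 86.17586517333984)
roll 461 ((0.7909771800041199, 0.046257779002189636), (0.09281351417303085, 0.0953512042760849), 33.46586990356445)
weight 540 ((0.7025038003921509, -0.29743510484695435), (0.053848154842853546, 0.05531885102391243), 83.32137298583984)
jar 242 ((0.5182408094406128, 0.4125503599643707), (0.05545167997479439, 0.055151861160993576), 44.070987701416016)
```

Call:
jog_arm([
  [4, 4, 0],
  [8, 7, 0],
  [13, 10.5, 0],
  [18, 14, -2],
  [23, 17, -5],
  [27, 19.2, -8],
  [29.5, 20.5, -11],
  [30.1, 20.7, -14],
], gripper=[0.7, 0.7, 0.7, 0.7, 0.7, 0.7, 0.7, 0.7], twist=[10, 20, 30, 40, 50, 60, 70, 80], squeeze=60)

```text
clock: 1.2
tcp_pos: [0.4714, -0.3412, 0.0901]
orientation: [0.0, 0.659, 0.752, 0.0]
wrist_force: [0.4, -0.8, -1.2]
finger_gap: 0.06
grip_force: 0.0
```

Call:
jog_arm([
  [0, 0, 0],
  [0, 0, 0],
  [0, 0, -1],
  [0, 0, -2],
  [0, 0, -2],
  [0, 0, -2],
  [0, 0, -2],
  [0, 0, -2],
], gripper=[0.6, 0.6, 0.6, 0.6, 0.6, 0.6, 0.6, 0.6], twist=[8, 16.7, 16.7, 16.7, 16.7, 16.7, 16.7, 16.7])

```text
clock: 2.2
tcp_pos: [0.4699, -0.3429, 0.0717]
orientation: [0.0, 0.546, 0.837, -0.0]
wrist_force: [-0.1, -0.8, 0.5]
finger_gap: 0.0512
grip_force: 0.0
```

```bash
python3 - <<'E'
from h import *
s=env.get_state(); print(s["clock"],s["tcp_pos"],s["orientation"],s["joint_pos"],s["finger_gap"],s["wrist_force"])
c,K=cam("scene"); cv2.imwrite("pics/a.png",cv2.resize(c["image"][200:380,60:260,::-1],None,fx=3,fy=3))
E
```

```text
2.2 [ 0.46989101 -0.34291864  0.07165581] [ 3.55583727e-04  5.46468490e-01  8.37479589e-01 -1.29560859e-05] [-7.68455186e-01  4.19499157e-01 -2.05168912e-01  9.45425029e-01
  1.09084945e-04  3.87828090e-01] 0.05123995362478453 [-0.14986967 -0.82214098  0.52409406]
```

View pics/a.png

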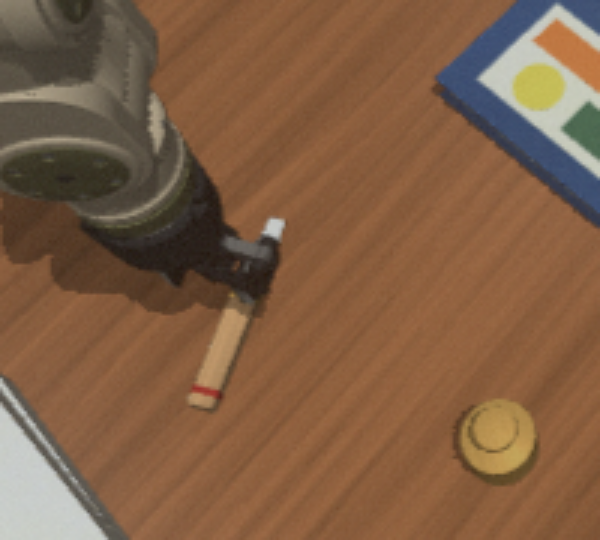

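The crop shows the gripper over the folder, lined up with the handle and with the fingers on either side of it. Next I descend and grip.

Call:
jog_arm([
  [0, 0, -3],
  [0, 0, -5.5],
  [0, 0, -6.8],
  [0, 0, -6.8],
  [0, 0, -6.8],
  [0, 0, -6.8],
  [0, 0, -6.8],
  [0, 0, -6.8],
], gripper=[0.6, 0.6, 0.6, 0.6, 0.2, 0, 0, 0], twist=[0, 0, 0, 0, 0, 0, 0, 0], squeeze=80)

```text
clock: 3.25
tcp_pos: [0.4705, -0.3435, 0.0048]
orientation: [0.001, 0.546, 0.838, -0.0]
wrist_force: [-1.2, 0.4, 6.1]
finger_gap: 0.0197
grip_force: 80.1
```

Call:
jog_arm([
  [0, 0, 0],
  [0, 0, 0],
  [0, 0, 0],
  [0, 0, 2],
  [0, 0, 4],
  [0, 0, 6],
  [0, 0, 6],
  [0, 0, 6],
], gripper=[0, 0, 0, 0, 0, 0, 0, 0], twist=[0, 0, 0, 0, -9, -18, -27.3, -27.3])

```text
clock: 4.25
tcp_pos: [0.4698, -0.3428, 0.0637]
orientation: [0.0, 0.728, 0.686, 0.0]
wrist_force: [0.6, 0.4, -1.1]
finger_gap: 0.0193
grip_force: 79.3
```

```bash
cat >> h.py <<'E'
def segs(n,lo=.02):
    """white blade rect + red band centre by depth cloud near the TCP"""
    c,K=cam(n); P=cloud(c,K); hsv=cv2.cvtColor(c["image"],cv2.COLOR_RGB2HSV); t=env.get_state()["tcp_pos"]
    near=(np.hypot(P[...,0]-t[0],P[...,1]-t[1])<.11)&(abs(P[...,2]-t[2])<.05)&(P[...,2]>lo)
    w=near&(hsv[...,1]<60)&(hsv[...,2]>110); r=near&((hsv[...,0]<6)|(hsv[...,0]>174))&(hsv[...,1]>170)&(hsv[...,2]>90)
    return c,K,P,w,r
E
python3 - <<'E'
from h import *
s=env.get_state(); print(s["clock"],s["tcp_pos"],s["finger_gap"],s["grip_force"],s["wrist_force"])
for n in("top","scene"):
    c,K,P,w,r=segs(n)
    for m in(w,r):
        if m.sum(): print(n,m.sum(),P[m].mean(0).round(4),P[m].min(0).round(4),P[m].max(0).round(4))
E
```

```text
4.25 [ 0.46979028 -0.3427803   0.06368693] 0.019349035535349043 79.29243206977844 [ 0.63043823  0.38911103 -1.10324822]
top 194 [ 0.4717 -0.2934  0.0686] [ 0.4625 -0.3217  0.0638] [ 0.4806 -0.263   0.0735]
scene 181 [ 0.4734 -0.2931  0.0666] [ 0.4619 -0.3211  0.0615] [ 0.4831 -0.262   0.0719]
scene 15 [ 0.4673 -0.409   0.0723] [ 0.4578 -0.4108  0.0693] [ 0.4758 -0.407   0.0756]
```

Call:
jog_arm([
  [2.5, 3, 0],
  [5, 7, -1],
  [7.5, 11, -2.5],
  [8.8, 13.2, -4],
  [8.8, 13.2, -4.4],
  [8.8, 13.2, -4.4],
  [8.8, 13.2, -4.4],
  [8.8, 13.2, -4.4],
], gripper=[0, 0, 0, 0, 0, 0, 0, 0], twist=[0, 0, 0, 0, 0, 0, 0, 0], squeeze=100)

```text
clock: 5.35
tcp_pos: [0.5577, -0.2119, 0.0199]
orientation: [0.001, 0.729, 0.684, 0.0]
wrist_force: [-0.2, 0.4, -1.1]
finger_gap: 0.0188
grip_force: 102.8
```

```bash
python3 - <<'E'
from h import *
s=env.get_state(); print(s["clock"],s["tcp_pos"],s["finger_gap"],s["grip_force"],s["wrist_force"])
for n in("top","scene"):
    c,K,P,w,r=segs(n,.012)
    w&=P[...,1]<-.115
    v,u=np.nonzero(w); p=onplane(c,K,np.c_[u,v],.024); q=P[w]
    print(n,w.sum(),"z",np.median(q[:,2]),cv2.minAreaRect(p[:,:2].astype(np.float32)), "ymax",p[:,1].max(),"zfit",np.polyfit(q[:,1],q[:,2],1))
    hsv=cv2.cvtColor(c["image"],cv2.COLOR_RGB2HSV)
    m=(hsv[...,0]>100)&(hsv[...,0]<130)&(hsv[...,1]>120)&(P[...,0]>.50)&(P[...,0]<.62)&(P[...,1]<-.08)&(P[...,1]>-.13)&(P[...,2]>.0315)
    b=P[m]; t=b[:,1]+(b[:,0]-.564)*.0616
    print("lip y(at x=.564)",np.percentile(t,[0,1,3]),np.median(b[:,2]))
E
```

```text
5.35 [ 0.5576933  -0.21189389  0.01991678] 0.018824023052225504 102.7580451965332 [-0.20201051  0.43856913 -1.13434953]
top 175 z 0.024567317987552517 ((0.5595700740814209, -0.16018612682819366), (0.05747998133301735, 0.017610572278499603), 85.75528717041016) ymax -0.13169668192348383 zfit [0.00333368 0.0251372 ]
lip y(at x=.564) [-0.10614322 -0.10589741 -0.10548242] 0.03395555170376241
scene 119 z 0.0234193723916849 ((0.56305330991745, -0.15831910073757172), (0.05334673076868057, 0.016636451706290245), 86.82707214355469) ymax -0.13143333490188525 zfit [-0.02544044  0.01916603]
lip y(at x=.564) [-0.10847872 -0.10751551 -0.10629645] 0.03353931062993898
```

Call:
jog_arm([
  [0.1, 1, 0],
  [0.1, 2, 0],
  [0.2, 2.5, 0],
  [0.2, 2.8, 0],
  [0.2, 3, 0],
  [0.2, 3, 0.2],
  [0.2, 3, 0.4],
  [0.2, 3, 0.6],
], gripper=[0, 0, 0, 0, 0, 0, 0, 0], twist=[0, 0, 0, 0, 0, 0, 0, 0])

```text
clock: 6.45
tcp_pos: [0.5597, -0.1813, 0.0254]
orientation: [0.0, 0.729, 0.685, -0.0]
wrist_force: [-0.2, -4.3, -3.6]
finger_gap: 0.0189
grip_force: 102.6
```

```bash
python3 - <<'E'
from h import *
s=env.get_state(); print(s["clock"],s["tcp_pos"],s["finger_gap"],s["grip_force"],s["wrist_force"],s["ft_torque"])
E
```

```text
6.45 [ 0.55965322 -0.18133038  0.0253795 ] 0.01887819581231681 102.60058522224426 [-0.21850239 -4.32387548 -3.61422767] [-1.04739513  0.06430919  0.02730361]
```

Call:
jog_arm([
  [0, -0.15, 0],
  [0, -0.15, 0.4],
  [0, -0.15, 1.5],
  [0, 0.05, 2.8],
  [0, 0.4, 4.1],
  [0.05, 0.8, 5.4],
  [0.1, 1.4, 6.6],
  [0.1, 2.0, 7.8],
], gripper=[0, 0, 0, 0, 0, 0, 0, 0], twist=[0, 0, 0, 0, 0, 0, 0, 0])

```text
clock: 7.45
tcp_pos: [0.561, -0.1603, 0.1043]
orientation: [0.0, 0.729, 0.685, 0.0]
wrist_force: [1.2, -0.2, -2.5]
finger_gap: 0.0191
grip_force: 102.7
```

```bash
python3 - <<'E'
from h import *
s=env.get_state(); print(s["clock"],s["tcp_pos"],s["finger_gap"],s["grip_force"],s["wrist_force"])
c,K=cam("scene"); cv2.imwrite("pics/b.png",c["image"][:,:,::-1])
E
```

```text
7.45 [ 0.56099423 -0.16033632  0.10434683] 0.019056125792408094 102.72077322006226 [ 1.24120256 -0.24212863 -2.49161748]
```

View pics/b.png

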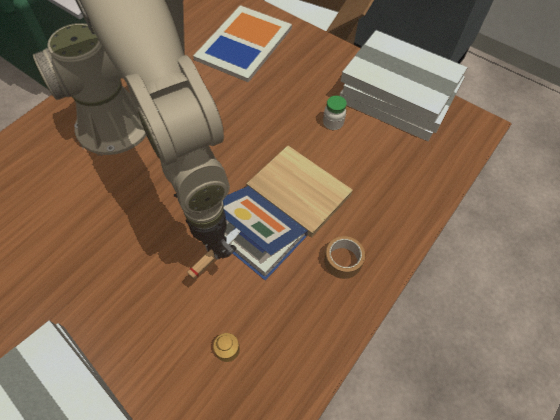

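The picture shows the blue cover raised about 30° on the blade (contact near 235,238), with the leaves visible beneath it. I'll go on round the arc.

Call:
jog_arm([
  [0.1, 1.7, 2.1],
  [0.2, 3.7, 3.9],
  [0.4, 6.0, 5.2],
  [0.5, 8.4, 6.0],
  [0.7, 10.9, 6.4],
  [0.8, 13.4, 6.3],
  [1.0, 15.8, 5.9],
  [1.1, 17.8, 5.2],
], gripper=[0, 0, 0, 0, 0, 0, 0, 0], twist=[0, 0, 0, 0, 0, 0, 0, 0])

```text
clock: 8.5
tcp_pos: [0.5719, 0.0184, 0.1555]
orientation: [0.0, 0.728, 0.685, 0.0]
wrist_force: [0.0, -0.2, -0.7]
finger_gap: 0.0189
grip_force: 102.9
```

```bash
python3 - <<'E'
from h import *
s=env.get_state(); print(s["clock"],s["tcp_pos"],s["joint_pos"].round(2),s["grip_force"],s["wrist_force"])
c,K=cam("scene"); cv2.imwrite("pics/c.png",c["image"][:,:,::-1])
E
```

```text
8.5 [0.57193121 0.0184374  0.15548548] [-0.11  0.34 -0.11  1.13  0.    1.52] 102.90054559707642 [ 0.04812863 -0.20395809 -0.67344743]
```

View pics/c.png

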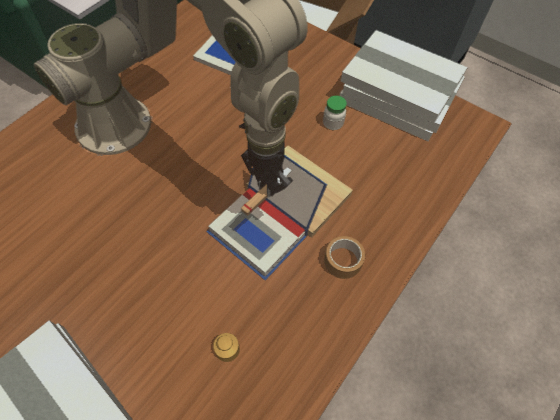

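The cover is past upright: its grey inner face shows at about 285,195, and the red strip is exposed at about 275,215. The blade can't be tilted by the arm, so I'll turn the folder to point +x and press its handle's back part on the leaves' head edge, tipping the blade down in the pads.

Call:
jog_arm([
  [0, -3, 0],
  [1.5, -6, -1],
  [3.5, -8, -2],
  [6, -10, -3],
  [8.5, -10, -4],
  [11, -10, -5],
  [12.5, -10, -6],
  [12.6, -10.1, -6.5],
], gripper=[0, 0, 0, 0, 0, 0, 0, 0], twist=[-10, -20, -30, -40, -50, -60, -70, -80])

```text
clock: 9.55
tcp_pos: [0.6981, -0.0837, 0.0885]
orientation: [-0.0, 0.999, 0.054, -0.001]
wrist_force: [-0.8, 0.8, -1.6]
finger_gap: 0.0185
grip_force: 102.8
```

Call:
jog_arm([
  [0, 0, 0],
  [0, 0, -1.5],
  [0, 0, -3],
  [0, 0, -4],
  [0, 0, -4.5],
  [0, 0, -4.5],
  [0, 0, -4.5],
  [0, 0, -4.5],
], gripper=[0, 0, 0, 0, 0, 0, 0, 0], twist=[-10, -10, -10, -10, -10, -10, -10, -10])

```text
clock: 10.55
tcp_pos: [0.6982, -0.0838, 0.0461]
orientation: [0.0, 1.0, -0.031, 0.001]
wrist_force: [0.4, -0.3, -1.7]
finger_gap: 0.0191
grip_force: 102.9
```

```bash
python3 - <<'E'
from h import *
s=env.get_state(); print(s["clock"],s["tcp_pos"],s["orientation"],s["joint_pos"].round(2),s["grip_force"],s["wrist_force"])
for n in("top","scene"):
    c,K,P,w,r=segs(n,.012)
    w&=P[...,0]>s["tcp_pos"][0]+.02
    q=P[w]; print(n,w.sum(),q.mean(0).round(4),q.max(0).round(4),"slope",np.polyfit(q[:,0],q[:,2],1))
    cv2.imwrite(f"pics/d_{n}.png",c["image"][:,:,::-1])
    hsv=cv2.cvtColor(c["image"],cv2.COLOR_RGB2HSV)
    m=((hsv[...,0]<6)|(hsv[...,0]>172))&(hsv[...,1]>170)&(P[...,0]>.4)&(P[...,1]>-.02)&(P[...,1]<.1)
    v,u=np.nonzero(m); p=onplane(c,K,np.c_[u,v],.031)[:,:2].astype(np.float32); rr=cv2.minAreaRect(p); print("strip",len(u),rr,np.median(P[m][:,2]))
    g=(P[...,1]>.08)&(P[...,1]<.22)&(P[...,0]>.5)&(P[...,0]<.62); print("cover z",np.percentile(P[g][:,2],[5,50,95]))
E
```

```text
10.55 [ 0.69817229 -0.08380965  0.0460563 ] [ 1.70202681e-04  9.99525875e-01 -3.07839144e-02  5.88452237e-04] [-0.23  0.66  0.13  1.04 -0.    2.97] 102.85717248916626 [ 0.36898075 -0.30026641 -1.67812886]<stdin>:6: RuntimeWarning: Mean of empty slice.
  ret = um.true_divide(
Traceback (most recent call last):
ValueError: zero-size array to reduction operation maximum which has no identity
```

Call:
jog_arm([
  [0, 0, -0.3],
  [0, 0, -0.6],
  [0, 0, -0.9],
  [0, 0, -1.2],
  [0, 0, -1.5],
  [0, 0, -1.7],
  [0, 0, -1.9],
  [0, 0, -2.0],
], gripper=[0, 0, 0, 0, 0, 0, 0, 0], twist=[0, 0, 0, 0, 0, 0, 0, 0], squeeze=20)

```text
clock: 11.6
tcp_pos: [0.7006, -0.0841, 0.03]
orientation: [0.001, 1.0, -0.031, 0.004]
wrist_force: [-2.0, 1.0, 19.5]
finger_gap: 0.0188
grip_force: 106.7
```

```bash
cat > m.py <<'E'
from h import *
s=env.get_state(); t=s["tcp_pos"]; print(s["clock"],t,s["joint_pos"].round(2),s["grip_force"],s["wrist_force"],s["ft_torque"])
for n in("top","scene"):
    c,K,P,w,r=segs(n,.004)
    w&=P[...,0]>t[0]+.022; w&=abs(P[...,1]-t[1])<.04; q=P[w]
    if len(q)>20: print(n,len(q),q.mean(0).round(4),q.max(0).round(4),"slope",np.polyfit(q[:,0],q[:,2],1))
    cv2.imwrite(f"pics/d_{n}{s['clock']:.1f}.png",c["image"][:,:,::-1])
    hsv=cv2.cvtColor(c["image"],cv2.COLOR_RGB2HSV)
    m=((hsv[...,0]<6)|(hsv[...,0]>172))&(hsv[...,1]>170)&(P[...,0]>.4)&(P[...,1]>-.02)&(P[...,1]<.1)
    v,u=np.nonzero(m)
    if len(u)>50:
        p=onplane(c,K,np.c_[u,v],.031)[:,:2].astype(np.float32); rr=cv2.minAreaRect(p); print("strip",n,len(u),rr,np.median(P[m][:,2]))
    g=(P[...,1]>.08)&(P[...,1]<.22)&(P[...,0]>.5)&(P[...,0]<.62); print("cover z",np.percentile(P[g][:,2],[5,50,95]).round(3))
E
python3 m.py; ls pics
```

```text
11.6 [ 0.70057834 -0.08414729  0.02996957] [-0.23  0.67  0.11  1.01  0.    2.97] 106.69989466667175 [-1.99313977  1.03445934 19.53939531] [ 0.328357    1.00948157 -0.08770032]
strip top 905 ((0.5727792382240295, 0.03965011239051819), (0.026216601952910423, 0.1903950273990631), 86.30265045166016) 0.030516774584838924
cover z [0.027 0.031 0.034]
scene 172 [ 0.7493 -0.0875  0.0266] [ 0.7783 -0.0766  0.0336] slope [-0.14272179  0.13350248]
strip scene 68 ((0.4945800006389618, 0.044215671718120575), (0.028211422264575958, 0.02523726597428322), 6.51846170425415) 0.029035053295063618
cover z [0.025 0.029 0.032]
a.png
b.png
c.png
d_scene11.6.png
d_top11.6.png
scene0.png
top0.png
```

Call:
jog_arm([
  [0, 0, -0.1],
  [0, 0, -0.2],
  [0, 0, -0.3],
  [0, 0, -0.4],
  [0, 0, -0.5],
  [0, 0, -0.6],
  [0, 0, -0.6],
  [0, 0, -0.6],
], gripper=[0, 0, 0, 0, 0, 0, 0, 0], twist=[0, 0, 0, 0, 0, 0, 0, 0], squeeze=20)

```text
clock: 12.7
tcp_pos: [0.702, -0.0846, 0.0253]
orientation: [0.001, 1.0, -0.031, 0.005]
wrist_force: [0.3, 1.0, 20.9]
finger_gap: 0.0191
grip_force: 107.6
```

```bash
python3 m.py
```

```text
12.7 [ 0.70196155 -0.08459847  0.02526472] [-0.23  0.67  0.1   0.99  0.    2.97] 107.59423613548279 [ 0.31633262  1.03218885 20.90511277] [ 0.12394907  0.74404857 -0.03823667]
strip top 908 ((0.5727798938751221, 0.03967343270778656), (0.02638973668217659, 0.19040986895561218), 86.26384735107422) 0.03059379879527313
cover z [0.027 0.031 0.034]
scene 153 [ 0.7488 -0.0876  0.0161] [ 0.7756 -0.0781  0.025 ] slope [-0.23646715  0.19320309]
strip scene 71 ((0.4959804117679596, 0.04416615515947342), (0.02261826954782009, 0.029822617769241333), 85.04973602294922) 0.02898678907035368
cover z [0.027 0.029 0.033]
```

View pics/d_scene11.6.png

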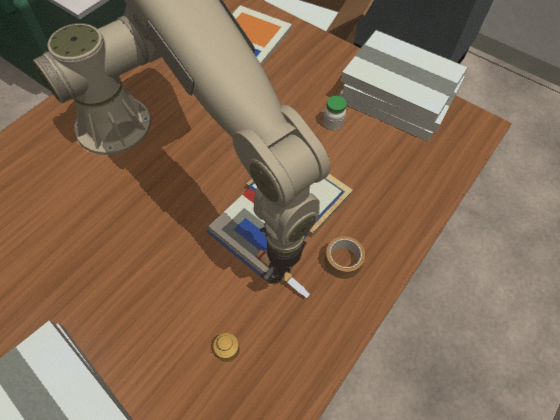

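The picture shows the cover lying flat on the board, the folder at the head edge, and the blade tip near 305,294 clear of the roll. The tilt is now about 13° tip-down. Next I lift, go to above the strip's far end and measure.

Call:
jog_arm([
  [0, 0, 0],
  [0, 0, 1],
  [0, 0, 4],
  [-2, 2, 6],
  [-5, 5, 6],
  [-8, 8, 6],
  [-11.7, 10.2, 6],
  [-11.7, 10.2, 6],
], gripper=[0, 0, 0, 0, 0, 0, 0, 0], twist=[0, 0, 0, 4, 8, 12, 15.5, 15.5], squeeze=120)

```text
clock: 13.8
tcp_pos: [0.5764, 0.0202, 0.0784]
orientation: [-0.001, 0.994, 0.105, -0.003]
wrist_force: [0.1, -0.7, -0.5]
finger_gap: 0.0183
grip_force: 117.9
```

Call:
jog_arm([
  [0, 0, 0],
  [0, 0, 0],
  [0, 0, 0],
  [0, 0, 0],
  [0, 0, 0],
  [0, 0, 0],
  [0, 0, 0],
  [0, 0, 0],
], gripper=[0, 0, 0, 0, 0, 0, 0, 0], twist=[0, 0, 0, 0, 0, 0, 0, 0])

```text
clock: 14.8
tcp_pos: [0.5807, 0.0183, 0.0794]
orientation: [0.0, 0.995, 0.104, 0.0]
wrist_force: [-0.1, -0.3, -0.8]
finger_gap: 0.0187
grip_force: 117.9
```

```bash
python3 - <<'E'
from h import *
s=env.get_state(); t=s["tcp_pos"]; print(s["clock"],t,s["orientation"].round(4),s["joint_pos"].round(2),s["grip_force"],s["wrist_force"])
for n in("top","scene"):
    c,K,P,w,r=segs(n,.045)
    w&=(P[...,0]>t[0]+.02)&(P[...,2]<.09); q=P[w]
    print(n,len(q))
    if len(q)>20:
        d=np.array([np.cos(.21),np.sin(.21)]); a=(q[:,:2]-t[:2])@d; l=(q[:,:2]-t[:2])@[-d[1],d[0]]
        f=np.polyfit(a,q[:,2],1); print("along",a.min(),np.percentile(a,[98,100]),"lat mean",l.mean(),"near tip lat",l[a>a.max()-.015].mean(),"slope",f,"z tip top",np.polyval(f,a.max()))
    if n=="scene": cv2.imwrite("pics/e.png",cv2.resize(c["image"][120:300,180:380,::-1],None,fx=3,fy=3))
E
```

```text
14.8 [0.58069704 0.01829599 0.07935787] [1.000e-04 9.946e-01 1.042e-01 0.000e+00] [-0.11  0.41 -0.2   0.96 -0.    2.83] 117.88328289985657 [-0.05258845 -0.25732749 -0.75167498]
top 0
scene 138
along 0.019283859672183722 [0.07248151 0.07380789] lat mean -0.000546754129357281 near tip lat 5.0171089219279965e-05 slope [-0.22739052  0.08238509] z tip top 0.06560187282603736
```

View pics/e.png

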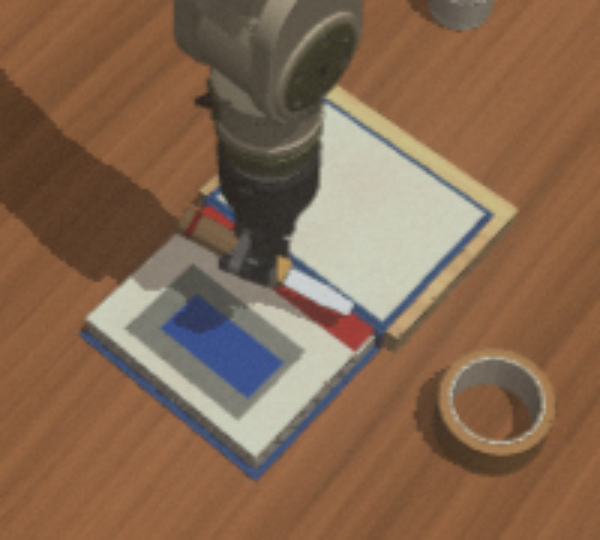

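The crop shows the blade, tilted down, hovering over the red strip's far end (tip near 350,305), with the cover flat on the board. I lower to just above contact, then press gently.

Call:
jog_arm([
  [0, 0, -1],
  [0, 0, -2],
  [0, 0, -2.6],
  [0, 0, -2.9],
  [0, 0, -3.0],
  [0, 0, -3.1],
  [0, 0, -3.2],
  [0, 0, -3.2],
], gripper=[0, 0, 0, 0, 0, 0, 0, 0], twist=[0, 0, 0, 0, 0, 0, 0, 0])

```text
clock: 15.9
tcp_pos: [0.5807, 0.0183, 0.0474]
orientation: [0.0, 0.995, 0.104, 0.0]
wrist_force: [-0.0, 0.2, 0.1]
finger_gap: 0.0187
grip_force: 117.9
```

```bash
python3 - <<'E'
from h import *
for i in range(3):
    s=env.get_state(); print(s["clock"],s["tcp_pos"],s["wrist_force"],s["ft_torque"])
    c=env.read_camera("top")
E
```

```text
15.9 [0.58074911 0.01826561 0.0474286 ] [-0.00556681  0.19043777  0.12873063] [0.04132008 0.02526583 0.03457333]
15.95 [0.58076132 0.01825694 0.04745092] [-0.27963006 -0.14340129  0.03620845] [ 0.05889063 -0.03912994 -0.00479647]
16.0 [0.580785   0.01826994 0.04741981] [ 0.43845513  0.47491495 -1.75090204] [0.03702581 0.01294077 0.02544767]
```

Call:
jog_arm([
  [0, 0, -0.05],
  [0, 0, -0.1],
  [0, 0, -0.15],
  [0, 0, -0.2],
  [0, 0, -0.2],
  [0, 0, -0.2],
  [0, 0, -0.2],
  [0, 0, -0.2],
], gripper=[0, 0, 0, 0, 0, 0, 0, 0], twist=[0, 0, 0, 0, 0, 0, 0, 0])

```text
clock: 17.05
tcp_pos: [0.5808, 0.0183, 0.0454]
orientation: [0.0, 0.995, 0.104, 0.0]
wrist_force: [-0.5, 0.3, 0.8]
finger_gap: 0.0186
grip_force: 118.9
```

```bash
cat > f.py <<'E'
from h import *
F=[];T=[]
for i in range(5):
    s=env.get_state(); F.append(s["wrist_force"]); T.append(s["ft_torque"]); env.read_camera("top")
print(s["clock"],s["tcp_pos"],"F",np.mean(F,0).round(2),np.std(F,0).round(2),"T",np.mean(T,0).round(3))
E
python3 f.py
```

```text
17.25 [0.58073603 0.01825842 0.04534652] F [0.41 0.04 0.95] [0.69 0.51 0.35] T [ 0.063 -0.155 -0.008]
```

Call:
jog_arm([
  [0, 0, -0.05],
  [0, 0, -0.1],
  [0, 0, -0.15],
  [0, 0, -0.18],
  [0, 0, -0.18],
  [0, 0, -0.18],
  [0, 0, -0.18],
  [0, 0, -0.18],
], gripper=[0, 0, 0, 0, 0, 0, 0, 0], twist=[0, 0, 0, 0, 0, 0, 0, 0])

```text
clock: 18.3
tcp_pos: [0.5808, 0.0183, 0.0436]
orientation: [0.0, 0.995, 0.104, 0.0]
wrist_force: [-0.7, -0.4, 3.1]
finger_gap: 0.0186
grip_force: 119.2
```

```bash
python3 f.py
```

```text
18.5 [0.58072559 0.01824218 0.04353715] F [-0.19 -0.02  3.29] [0.4  0.32 0.2 ] T [ 0.033 -0.188  0.015]
```

Call:
jog_arm([
  [0, 0, -0.04],
  [0, 0, -0.08],
  [0, 0, -0.1],
  [0, 0, -0.1],
  [0, 0, -0.1],
  [0, 0, -0.1],
  [0, 0, -0.1],
  [0, 0, -0.1],
], gripper=[0, 0, 0, 0, 0, 0, 0, 0], twist=[0, 0, 0, 0, 0, 0, 0, 0])

```text
clock: 19.55
tcp_pos: [0.5807, 0.0183, 0.0425]
orientation: [0.0, 0.995, 0.104, -0.0]
wrist_force: [-1.5, 0.1, 4.7]
finger_gap: 0.0185
grip_force: 119.3
```

```bash
cat > g.py <<'E'
from h import *
F=[];T=[];A=[]
for i in range(8):
    s=env.get_state(); t=s["tcp_pos"]; F.append(s["wrist_force"]); T.append(s["ft_torque"])
    c,K,P,w,r=segs("scene",.02); d=np.array([np.cos(.21),np.sin(.21)])
    a=(P[...,:2]-t[:2])@d; l=(P[...,:2]-t[:2])@[-d[1],d[0]]
    w&=(a>.025)&(a<.09)&(abs(l)<.012)&(P[...,2]>.034)
    A.append([*np.polyfit(a[w],P[...,2][w],1),a[w].max(),w.sum()])
print(s["clock"],s["tcp_pos"],"F",np.mean(F,0).round(2),"T",np.mean(T,0).round(3),np.std(T,0).round(3),"slope,z0,amax",np.mean(A,0).round(4))
E
python3 g.py
```

```text
19.9 [0.58068952 0.01827488 0.04253323] F [-1.45 -0.51  4.77] T [-0.002 -0.133 -0.016] [0.06  0.055 0.057] slope,z0,amax [-1.425e-01  4.370e-02  7.080e-02  7.775e+01]
```

Call:
jog_arm([
  [-0.2, 0.01, 0],
  [-0.5, 0.03, 0],
  [-0.8, 0.05, 0],
  [-1.2, 0.08, 0],
  [-1.6, 0.1, 0],
  [-2.0, 0.13, 0],
  [-2.4, 0.15, 0],
  [-2.8, 0.18, 0],
], gripper=[0, 0, 0, 0, 0, 0, 0, 0], twist=[0, 0, 0, 0, 0, 0, 0, 0])

```text
clock: 20.95
tcp_pos: [0.5526, 0.0201, 0.0426]
orientation: [0.0, 0.995, 0.104, 0.0]
wrist_force: [2.7, 1.2, 4.4]
finger_gap: 0.0182
grip_force: 119.3
```

```bash
python3 f.py
```

```text
21.15 [0.55162175 0.02012612 0.0423058 ] F [1.15 0.57 4.87] [0.84 0.42 0.61] T [ 0.232 -0.638  0.044]
```

Call:
jog_arm([
  [-0.4, 0.03, 0],
  [-0.8, 0.05, 0],
  [-1.2, 0.08, 0],
  [-1.6, 0.1, 0],
  [-2.0, 0.13, 0],
  [-2.4, 0.15, 0],
  [-2.8, 0.18, 0],
  [-3.2, 0.2, 0],
], gripper=[0, 0, 0, 0, 0, 0, 0, 0], twist=[0, 0, 0, 0, 0, 0, 0, 0])

```text
clock: 22.2
tcp_pos: [0.5205, 0.0221, 0.0425]
orientation: [0.0, 0.995, 0.104, 0.0]
wrist_force: [3.2, 0.6, 4.1]
finger_gap: 0.0181
grip_force: 119.3
```

```bash
python3 f.py
```

```text
22.4 [0.5195079  0.02210121 0.0422703 ] F [1.03 0.09 4.93] [1.08 0.7  0.47] T [ 0.158 -0.698  0.032]
```

Steady at about 5.7 N, so I continue.

Call:
jog_arm([
  [-0.4, 0.03, 0],
  [-0.8, 0.05, 0],
  [-1.2, 0.08, 0],
  [-1.6, 0.1, 0],
  [-2.0, 0.13, 0],
  [-2.4, 0.15, 0],
  [-2.8, 0.18, 0],
  [-3.2, 0.2, 0],
], gripper=[0, 0, 0, 0, 0, 0, 0, 0], twist=[0, 0, 0, 0, 0, 0, 0, 0])

```text
clock: 23.45
tcp_pos: [0.4884, 0.0241, 0.0425]
orientation: [0.0, 0.995, 0.104, -0.0]
wrist_force: [2.6, 0.4, 4.4]
finger_gap: 0.0189
grip_force: 119.3
```

Call:
jog_arm([
  [-0.4, 0.03, 0],
  [-0.8, 0.05, 0],
  [-1.2, 0.08, 0],
  [-1.6, 0.1, 0],
  [-2.0, 0.13, 0],
  [-2.4, 0.15, 0],
  [-2.8, 0.18, 0],
  [-3.2, 0.2, 0],
], gripper=[0, 0, 0, 0, 0, 0, 0, 0], twist=[0, 0, 0, 0, 0, 0, 0, 0])

```text
clock: 24.45
tcp_pos: [0.4564, 0.0261, 0.0425]
orientation: [0.0, 0.995, 0.104, -0.0]
wrist_force: [2.0, 0.3, 5.1]
finger_gap: 0.0189
grip_force: 119.3
```

```bash
python3 f.py; python3 -c "
from h import *
c,K=cam('scene'); cv2.imwrite('pics/s.png',cv2.resize(c['image'][100:300,180:380,::-1],None,fx=3,fy=3))"
```

```text
24.65 [0.45541622 0.02612205 0.04224926] F [ 0.72 -0.25  5.16] [0.66 0.54 0.34] T [ 0.165 -0.577  0.012]
```

View pics/s.png

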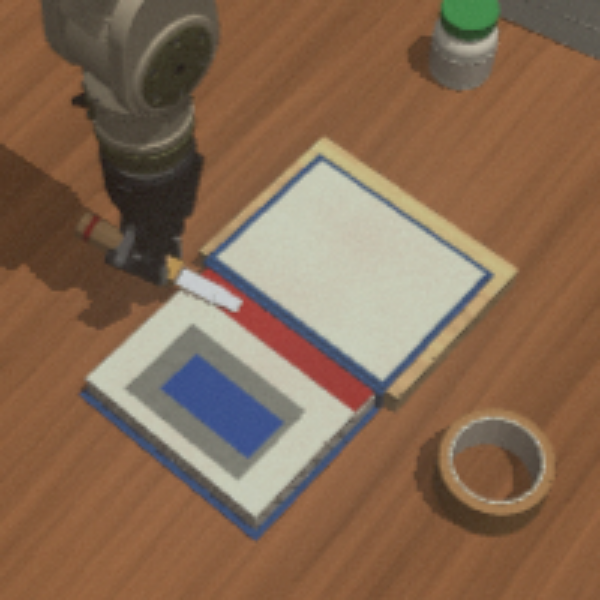

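The tip is on the red strip's middle near 240,305, with about 40 mm left to the near end. I finish the stroke and hold there.

Call:
jog_arm([
  [-0.4, 0.03, 0],
  [-0.8, 0.05, 0],
  [-1.2, 0.08, 0],
  [-1.6, 0.1, 0],
  [-2.0, 0.13, 0],
  [-2.4, 0.15, 0],
  [-2.8, 0.18, 0],
  [-3.2, 0.2, 0],
], gripper=[0, 0, 0, 0, 0, 0, 0, 0], twist=[0, 0, 0, 0, 0, 0, 0, 0])

```text
clock: 25.75
tcp_pos: [0.4244, 0.0281, 0.0425]
orientation: [0.0, 0.995, 0.104, -0.0]
wrist_force: [2.0, 0.1, 5.7]
finger_gap: 0.0184
grip_force: 119.3
```

Call:
jog_arm([
  [-0.3, 0.02, 0],
  [-0.6, 0.04, 0],
  [-0.8, 0.05, 0],
  [-0.8, 0.05, 0],
  [-0.8, 0.05, 0],
  [-0.8, 0.05, 0],
  [-0.8, 0.05, 0],
  [-0.8, 0.05, 0],
], gripper=[0, 0, 0, 0, 0, 0, 0, 0], twist=[0, 0, 0, 0, 0, 0, 0, 0])

```text
clock: 26.75
tcp_pos: [0.416, 0.0286, 0.0422]
orientation: [-0.0, 0.995, 0.104, -0.001]
wrist_force: [-0.5, -0.5, 5.4]
finger_gap: 0.0185
grip_force: 119.4
```

```bash
python3 f.py; python3 - <<'E'
from h import *
c,K,P,w,r=segs("top",.02); t=env.get_state()["tcp_pos"]
d=np.array([np.cos(.21),np.sin(.21)]);print("tip est",t[:2]+.0755*d)
hsv=cv2.cvtColor(c["image"],cv2.COLOR_RGB2HSV)
for n in("scene",):
    c,K,P,w,r=segs(n,.02); a=(P[...,:2]-t[:2])@d; l=(P[...,:2]-t[:2])@[-d[1],d[0]]
    w&=(a>.015)&(a<.09)&(abs(l)<.012); print(a[w].max(),np.polyfit(a[w],P[...,2][w],1))
E
```

```text
26.95 [0.41599852 0.02857486 0.0422688 ] F [-0.56  0.03  5.08] [0.33 0.28 0.26] T [ 0.087 -0.252  0.01 ]
tip est [0.48985066 0.04432135]
0.07522444451269465 [-0.22690461  0.04625129]
```

Call:
jog_arm([
  [0, 0, 1.5],
  [0, 0, 4],
  [0, -3, 5],
  [0, -8, 5],
  [0, -13, 5],
  [0, -18, 5],
  [0, -23, 4],
  [0, -27, 2],
], gripper=[0, 0, 0, 0, 0, 0, 0, 0], twist=[0, 0, 0, 0, 0, 0, 0, 0])

```text
clock: 28.1
tcp_pos: [0.4159, -0.2431, 0.0617]
orientation: [-0.0, 0.995, 0.104, -0.0]
wrist_force: [-0.2, 0.9, -1.4]
finger_gap: 0.0183
grip_force: 118.9
```

Call:
jog_arm([
  [0, 0, -1.5],
  [0, 0, -3],
  [0, 0, -3.8],
  [0, 0, -4.3],
  [0, 0, -4.6],
  [0, 0, -4.9],
  [0, 0, -5.1],
  [0, 0, -5.1],
], gripper=[0, 0, 0, 0, 0, 0, 0, 0], twist=[0, 0, 0, 0, 0, 0, 0, 0])

```text
clock: 29.1
tcp_pos: [0.4166, -0.2415, 0.0127]
orientation: [0.0, 0.995, 0.104, 0.0]
wrist_force: [-5.1, 1.7, 10.2]
finger_gap: 0.0182
grip_force: 120.2
```

```bash
python3 f.py
```

```text
29.3 [ 0.41670371 -0.24152587  0.01277649] F [-4.72  1.52  9.96] [0.38 0.34 0.39] T [0.491 0.357 0.211]
```

Call:
jog_arm([
  [0, 0, -0.1],
  [0, 0, -0.2],
  [0, 0, -0.3],
  [0, 0, -0.4],
  [0, 0, -0.4],
  [0, 0, -0.4],
  [0, 0, -0.4],
  [0, 0, -0.4],
], gripper=[0, 0, 0, 0, 0, 0, 0, 0.25], twist=[0, 0, 0, 0, 0, 0, 0, 0])

```text
clock: 30.35
tcp_pos: [0.4175, -0.2422, 0.0086]
orientation: [0.001, 0.995, 0.104, 0.001]
wrist_force: [-0.4, 0.5, 0.9]
finger_gap: 0.0213
grip_force: 20.2
```

Call:
jog_arm([
  [0, 0, 0],
  [0, 0, 0],
  [0, 0, 0],
  [0, 0, 0],
  [0, 0, 0],
  [0, 0, 0],
  [0, 0, 0],
  [0, 0, 0],
], gripper=[0.28, 0.32, 0.36, 0.4, 0.45, 0.5, 0.5, 0.5], twist=[0, 0, 0, 0, 0, 0, 0, 0])

```text
clock: 31.35
tcp_pos: [0.4167, -0.2414, 0.0075]
orientation: [0.0, 0.995, 0.104, 0.0]
wrist_force: [-0.0, 0.7, -0.9]
finger_gap: 0.0427
grip_force: 0.0
```

Call:
jog_arm([
  [0, 0, 0.5],
  [0, 0, 1.5],
  [0, 0, 3],
  [0, 0, 5],
  [0, 0, 8],
  [-2, -3, 10],
  [-4, -6, 12],
  [-5, -8, 12],
], gripper=[0.5, 0.5, 0.5, 0.5, 0.5, 0.5, 0.5, 0.5], twist=[0, 0, 0, 0, 0, 0, 0, 0])

```text
clock: 32.35
tcp_pos: [0.367, -0.3237, 0.1307]
orientation: [0.002, 0.995, 0.104, 0.001]
wrist_force: [0.4, -0.3, -0.4]
finger_gap: 0.0427
grip_force: 0.0
```

```bash
python3 - <<'E'
from h import *
s=env.get_state(); print(s["clock"],s["tcp_pos"],s["finger_gap"],s["wrist_force"])
c,K=cam("scene"); P=cloud(c,K); cv2.imwrite("pics/z.png",c["image"][:,:,::-1])
hsv=cv2.cvtColor(c["image"],cv2.COLOR_RGB2HSV)
w=(hsv[...,1]<60)&(hsv[...,2]>110)&(P[...,0]>.43)&(P[...,0]<.53)&(P[...,1]>-.29)&(P[...,1]<-.19)&(P[...,2]<.05)
print(w.sum(),P[w].mean(0) if w.any() else 0)
E
```

```text
32.35 [ 0.36695528 -0.32374845  0.13067498] 0.042732544027226364 [ 0.43115734 -0.31692985 -0.43622149]
161 [ 0.46168898 -0.23323875  0.00790921]
```

View pics/z.png

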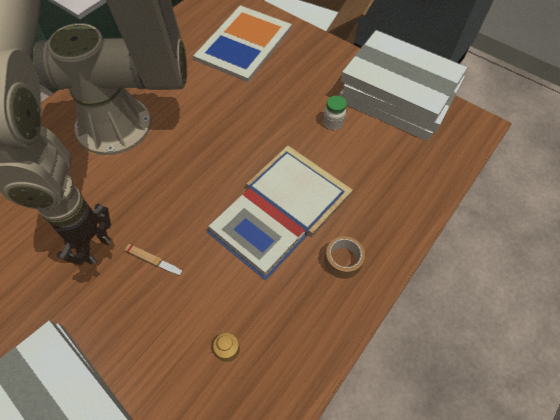

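The folder lies flat on the bench (126,246 to 181,272), clear of the album. The cover is open on the board, the jar, roll and weight are in place, and the gripper is clear.

```bash
python3 -c "
from workcell import env
print(env.hand_in())"
```

```text
the job is handed in; nothing more can be done
None
```

I opened the cover flat onto the board, rubbed the strip from far end to near in one unbroken stroke at about 5.7–6 N, laid the folder flat on the bench clear of the album, and handed the job in at about 32 s; no verdict came back.

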